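# Level the test-cassette stand

## Robot

A 6-joint arm with a two-finger parallel gripper is mounted at the origin on the work surface. World frame = base frame: x ahead of the robot, y to its left, z up, the work surface at z = 0. Lengths are in mm, angles in rad, forces in N, time in s.
With the tool pointing down it reaches from about 400 to 925 mm from the base axis. Payload 12.5 kg.
Tool frame: the origin (TCP) lies at the centre of the arm's flange, where the gripper is bolted on; the fingertips stand 190 mm ahead of it and the grasp point (between the pads) lies 171 mm ahead of it; z points along the fingers, y is the direction in which the jaws open and shut (so a half turn about z gives the same grasp; the last joint's range is limited). The gripper opens to 95 mm and grips with 3 to 60 N. Pads are 20 mm wide; open, the fingers measure 119 mm over their backs; the gripper's body (75 mm by 180 mm) begins 59 mm behind the grasp point.
Start: joints at [-1.225, 0.491, 1.559, -0, 1.092, -0.106], TCP at [272.884, -562.28, 404.761] pointing down, gripper open.
Joint ranges: [-3.1, 3.1], [-0.84, 2.19], [0.05, 2.79], [-1.13, 4.28], [0.06, 2.93], [-2.69, 2.69]. Speed limits (rad/s): [2.22, 2.22, 2.79, 3.14, 3.14, 3.14].

## Interface

Orientations are given as [roll, pitch, yaw] about the fixed x, y, z axes, in that order (R = Rz(yaw) Ry(pitch) Rx(roll)).
In Python, from cell import env, optics gives the robot as it stands.
- The arm moves only by the tool apply_moves, never from a script. Its argument "commands" is a list of rows, each a list of 7 numbers: the turn, a rotation vector about the tool's x, y, z in degrees, then the shift along the tool's x, y, z in m, then the finger opening in m, from 0 to 0.0951. A call has 1 to 5 rows; each row shifts and turns the commanded pose from where the row before left it, along the tool's axes as they then stand; what a row does not reach is not made up. A row lasts 1/12 s, in which the tool goes at most 41.7 mm and 7.16 degrees, less where a joint would pass 70% of its speed; a pose out of reach is approached as far as the arm can. A call with a gripper value outside its range is refused whole. The fingers move at their own pace and stop on an object; the grip force is fixed at half the most. Time passes only in rows, so rows that do not move let the fingers close. It gives the time, the measured TCP pose, the force and the opening at its end, in the units of the state.
- env.state(): the state, without advancing time (a new reading comes with each control period).
- optics.read_camera(name): name is "side" or "top" or "wrist"; returns a dict with "color" (384x512x3 uint8, red, green, blue), "fx", "fy", "cx", "cy" (pixels), "distortion" ([k1, k2, p1, p2, k3] as OpenCV has them; the pictures are not rectified), "eye" and "rotation" of the camera in the world; the wrist camera has in their place "T_tool_cam" (4x4, takes a point from camera to tool coordinates, whose origin is the TCP and whose axes are the flange's). Camera axes: x right, y up, looking along -z (the intrinsics and any distortion apply to the point x, -y, -z); pixel columns grow to the right and rows downward; lengths in mm; the calibration is good to about 2 mm. A picture is of the moment at which its call begins: read the wrist's pose just before it. There is no depth.
- env.job_done(): hands the job in, once; it reports no verdict.
The state is a dict: "t": time; "joints": joint angles; "qvel": joint speeds; "tau": joint torques, N m; "eef_pos": TCP position; "tcp_rot": TCP orientation; "ft_force": force on the tool from outside, world axes, zero at the start; "moment": the same for the moment, N m; "opening": opening from 0.0 (shut) to 1.0 (fully open).
Only numpy, scipy, OpenCV 4.12 (cv2) and the standard library are available. Lean on these libraries where they do the work, as an engineer would, in place of code of your own. Each camera call takes 0.05 s, during which the arm holds its last target. There are 200 camera calls.

## Task

Of the two cassette stands on the testing table, one has a platform that slopes down towards its knob. Turn that stand's wing knob until its platform sits level, then let go; do not push or lift the platform itself, and leave the other stand, which is already level, as it is.

Things in the scene. Friction and masses are not known exactly. Their poses are not given: they have to be found in the camera images.
- tilted_platform: Sloping dark grey platform (140 x 126 x 8 mm) with 3 white cassettes, on a fixed aluminium stand (base 230 x 150 mm). Origin: middle of the hinge line at its far edge, 66 mm above the table. x: from free edge to hinge, roughly away from the robot; y: along the hinge; z: normal, vertical when level. The free edge, with a lug to the knob, starts 0.14 to 0.26 rad too low.
- tilted_knob: Its black wing knob, 175 mm from the hinge. Origin: on the vertical axis, under the knob, 87 mm above the table. Bar to grip: 50 mm long (y), 14 thick (x), 10 to 46 above the origin. Clockwise from above raises the free edge, 0.2 rad per rad; about 0.1 N m; stays put, no stop. Level when the bar is parallel to the hinge (axes match); starts 0.7 to 1.3 rad counter-clockwise.
- level_platform: The twin platform on the second, identical stand, already level (within 0.02 rad): to be left alone. Same size, origin and axes as tilted_platform. Either stand may be on the left or the right.
- level_knob: The twin stand's wing knob, not to be turned: same shape, size, origin and axes as tilted_knob; its bar lies parallel to its platform's hinge line.

How it is judged (in metres and radians):
At the end, for the whole second after the job is handed in: The formerly sloping platform is level within 0.04 rad (2.3 degrees, about 11 degrees of its knob) and at rest, and the other platform is still level within 0.04 rad (angle between each of tilted_platform, level_platform's own z axis and vertical below 0.04 rad and angular speed of tilted_platform below 0.05 rad/s); the robot touches nothing.
It fails at once if the other stand's platform is tipped off level by more than 0.05 rad (angle between level_platform's own z axis and vertical above 0.05 rad).
It fails at once if the sloping platform itself is pushed or lifted by the fingers or arm with more than 3 N (contact force between any of the fingers, the arm and tilted_platform above 3 N).
It also fails if it takes over 32 s, if anything falls off the work surface, if the arm or the gripper's body presses on something with over 40 N, if the wrist force passes 120 N, or if a joint passes its speed limit or range.

## Working session

There is one attempt and no reset: what is moved stays moved. The work goes in short steps, Python scripts to look and compute and a tool call to move; the robot and the scene stay as the last step left them, time stands still between calls to the robot, and variables do not carry over. Pictures are saved under pics/ and viewed, about 8 in all and at most 12, crops included, and the job is handed in when it is done.

Besides the shell and the picture viewer there is one more tool, called by a JSON object that holds its "op" and its "data", one argument or row to a line. apply_moves: Moves the arm, as the interface text tells. Its arguments: {"type":"object","properties":{"commands":{"type":"array","items":{"type":"array","items":{"type":"number"}}}},"required":["commands"]}

```bash
mkdir -p pics; ls; python3 - <<'E'
from cell import env, optics
import cv2
print(env.state())
for n in("top","side"):
    r=optics.read_camera(n); cv2.imwrite(f"pics/{n}0.png",r["color"][:,:,::-1])
    print(n,{k:v for k,v in r.items() if k!="color"})
E
```

```text
pics
{'t': 0.0, 'joints': array([-1.22459929e+00,  4.91566726e-01,  1.55943877e+00, -2.40500871e-05,
        1.09168343e+00, -1.05625478e-01]), 'qvel': array([ 1.37630591e-03, -6.52530543e-06,  1.44363226e-03,  2.32147168e-04,
       -6.24290123e-04,  8.15264037e-04]), 'tau': array([ 1.68691422e-03, -6.12631059e+01, -2.58171380e+01,  6.93891523e-02,
        4.82673536e-02, -9.99877079e-05]), 'eef_pos': array([ 272.873981  , -562.25523347,  404.1608557 ]), 'tcp_rot': array([-3.14050024e+00, -9.43678484e-05,  4.51833563e-01]), 'ft_force': array([-0.41154808,  0.8893212 , -0.62776486]), 'moment': array([-0.02468549, -0.00930036,  0.00553191]), 'opening': 1.0020026676107439}
top {'fx': 473.910631029177, 'fy': 473.910631029177, 'cx': 259.2796542323991, 'cy': 192.7888182960158, 'distortion': array([-0.10338917,  0.        ,  0.        ,  0.        ,  0.        ]), 'eye': array([ 474.67507383,   -6.44381772, 1118.95609401]), 'rotation': array([ 0.12634404, -0.01754093, -1.57651083])}
side {'fx': 379.3363135920696, 'fy': 379.3363135920696, 'cx': 258.8918922257206, 'cy': 187.5869121102526, 'distortion': array([-0.05627749,  0.        ,  0.        ,  0.        ,  0.        ]), 'eye': array([ 528.32838817, -743.94265144,  644.516238  ]), 'rotation': array([ 0.93805879, -0.00140974, -0.0962587 ])}
```

View pics/top0.png

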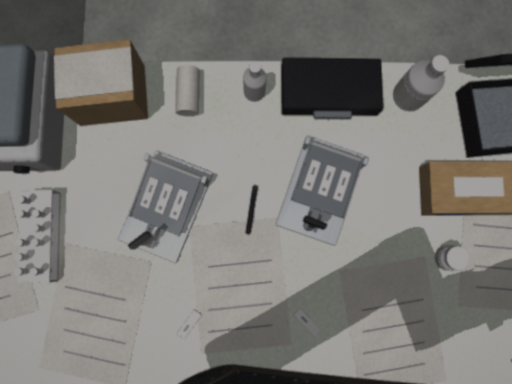

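View pics/side0.png

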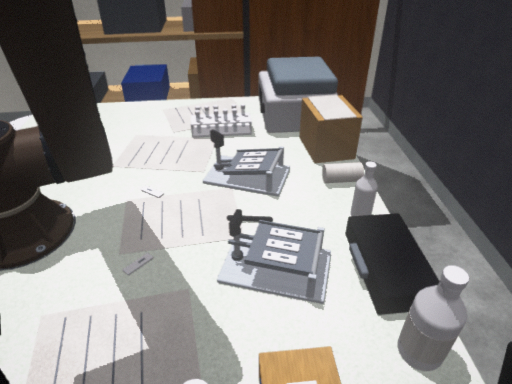

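The top view shows two stands. The right one has its bar (315,222) parallel to its hinge, running (308,140) to (365,160). On the left one, the bar (147,238) is skewed against its hinge, running (150,156) to (208,180), so the left stand is the tilted one. I'll zoom in on it to measure.

```bash
cat > h.py <<'E'
import numpy as np, cv2
from scipy.spatial.transform import Rotation as R
from cell import env, optics
def cam(n):
    s=env.state(); r=optics.read_camera(n)
    if n=="wrist":
        T=np.eye(4); T[:3,:3]=R.from_euler('xyz',s['tcp_rot']).as_matrix(); T[:3,3]=s['eef_pos']
        C=T@np.array(r['T_tool_cam']); r['Rm'],r['eye']=C[:3,:3],C[:3,3]
    else: r['Rm']=R.from_euler('xyz',r['rotation']).as_matrix()
    r['K']=np.array([[r['fx'],0,r['cx']],[0,r['fy'],r['cy']],[0,0,1.]])
    return r
def cast(r,px,z):
    p=cv2.undistortPoints(np.array(px,float).reshape(-1,1,2),r['K'],r['distortion'])[:,0]
    d=np.c_[p[:,0],-p[:,1],-np.ones(len(p))]@r['Rm'].T
    return r['eye']+d*((z-r['eye'][2])/d[:,2])[:,None]
def proj(r,P):
    c=(np.atleast_2d(P)-r['eye'])@r['Rm']
    return cv2.projectPoints(c*[1,-1,-1],np.zeros(3),np.zeros(3),r['K'],r['distortion'])[0][:,0]
E
python3 - <<'E'
from h import *
r=cam("top")
c=r['color'][140:270,105:225,::-1]
cv2.imwrite("pics/crop.png",cv2.resize(c,None,fx=4.5,fy=4.5,interpolation=cv2.INTER_CUBIC))
g=r['color'].max(2)
m=(g<45).astype(np.uint8); m[:205]=0;m[:,:115]=0;m[255:]=0;m[:,180:]=0
n,l,st,ce=cv2.connectedComponentsWithStats(m)
for i in range(1,n):
  if st[i,4]>30: print(st[i],ce[i],cv2.minAreaRect(np.argwhere(l==i)[:,::-1].astype(np.float32)))
print(cast(r,[[150,156],[208,180]],66))
E
```

```text
[130 232  20  14  49] [140.87755102 237.02040816] ((139.00001525878906, 238.00003051757812), (4.472135543823242, 22.360679626464844), 63.43495178222656)
[[693.27551255 221.63622142  66.        ]
 [637.69512024  89.36368086  66.        ]]
```

View pics/crop.png

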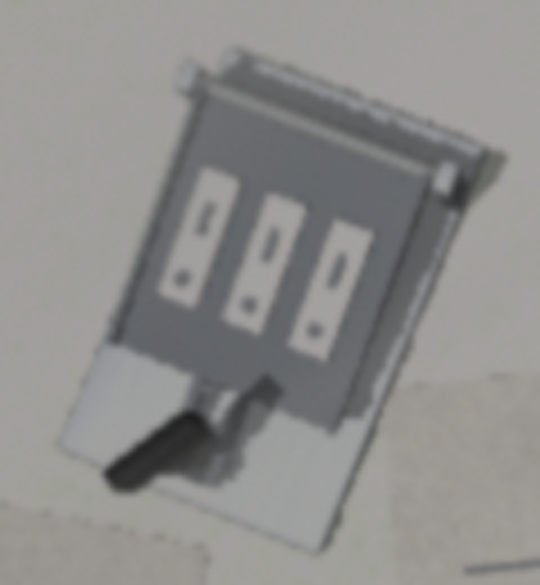

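The crop shows the bar's top running from about crop (113,478) to (200,420). The hinge posts are at crop (188,78) and (445,180).

```bash
python3 - <<'E'
from h import *
r=cam("top")
f=lambda L:[[105+(a+.5)/4.5-.5,140+(b+.5)/4.5-.5] for a,b in L]
H=cast(r,f([[188,78],[445,180]]),70); B=cast(r,f([[113,478],[203,422]]),131)
print(H,B)
d=H[0]-H[1]; hy=np.arctan2(d[1],d[0]); b=B[0]-B[1]; by=np.arctan2(b[1],b[0])
mid=H.mean(0); x=np.array([np.sin(hy),-np.cos(hy)])
print("hinge y dir",hy,"x yaw",hy-np.pi/2,"bar",by,"diff",by-hy,"len",np.linalg.norm(b),np.linalg.norm(d))
print("knob from hinge",mid[:2]-175*x,"knob from bar",B.mean(0)[:2],env.state()['t'])
w=cam("wrist");print(w['T_tool_cam'])
E
```

```text
[[690.31985875 228.92866411  70.        ]
 [637.99314816  99.08686158  70.        ]] [[489.74086572 245.82413342 131.        ]
 [515.59813495 204.32859976 131.        ]]
hinge y dir 1.1877033457036679 x yaw -0.3830929810912287 bar 2.1280525238849375 diff 0.9403491781812696 len 48.89251155787458 139.989207893637
knob from hinge [501.84173802 229.42119358] knob from bar [502.66950034 225.07636659] 0.2
[[ 1.55336547e-04  9.62379846e-01  2.71707577e-01  7.68847428e+01]
 [ 9.99999832e-01 -3.00999191e-04  4.94425058e-04 -1.25243241e+00]
 [ 5.57608472e-04  2.71707455e-01 -9.62379732e-01  1.97443993e+01]
 [ 0.00000000e+00  0.00000000e+00  0.00000000e+00  1.00000000e+00]]
```

{"op": "apply_moves", "data": {
  "commands": [
    [0,0,0,0.0298,-0.0219,0,0.095],
    [0,0,0,0.0298,-0.0219,0,0.095],
    [0,0,0,0.0298,-0.0219,0,0.095],
    [0,0,0,0.0298,-0.0219,0,0.095],
    [0,0,0,0.0298,-0.0219,0,0.095]
  ]
}}

```text
t: 0.67
eef_pos: [359.5, -397.1, 404.7]
tcp_rot: [3.142, -0.0, 0.451]
ft_force: [1.7, 0.4, -0.0]
opening: 0.998
```

{"op": "apply_moves", "data": {
  "commands": [
    [0,0,0,0.0298,-0.0219,0,0.095],
    [0,0,0,0.0298,-0.0219,0,0.095],
    [0,0,0,0.0298,-0.0219,0,0.095],
    [0,0,0,0.0298,-0.0219,0,0.095],
    [0,0,0,0.0298,-0.0219,0,0.095]
  ]
}}

```text
t: 1.08
eef_pos: [445.8, -233.5, 404.9]
tcp_rot: [3.141, -0.0, 0.452]
ft_force: [1.0, 0.4, 0.2]
opening: 1.0
```

{"op": "apply_moves", "data": {
  "commands": [
    [0,0,0,0.0298,-0.0219,0,0.095],
    [0,0,0,0.0298,-0.0219,0,0.095],
    [0,0,0,0.0176,-0.0316,0,0.095],
    [0,0,0,0.0176,-0.0316,0,0.095],
    [0,0,0,0.0176,-0.0316,0,0.095]
  ]
}}

```text
t: 1.5
eef_pos: [485.9, -59.6, 404.6]
tcp_rot: [3.142, 0.0, 0.452]
ft_force: [0.0, 0.6, 0.1]
opening: 1.0
```

{"op": "apply_moves", "data": {
  "commands": [
    [0,0,0,0.0176,-0.0316,0,0.095],
    [0,0,0,0.0176,-0.0316,0,0.095],
    [0,0,0,0.0176,-0.0316,0,0.095],
    [0,0,0,0.0176,-0.0316,0,0.095],
    [0,0,0,0.0176,-0.0316,0,0.095]
  ]
}}

```text
t: 1.92
eef_pos: [495.9, 121.0, 404.8]
tcp_rot: [3.141, -0.0, 0.452]
ft_force: [0.3, -0.3, 0.2]
opening: 0.998
```

{"op": "apply_moves", "data": {
  "commands": [
    [0,0,0,0.0176,-0.0316,0,0.095],
    [0,0,0,0.0176,-0.0316,0,0.095],
    [0,0,0,0.0176,-0.0316,0,0.095],
    [0,0,-6.9,0,0,0,0.095],
    [0,0,-6.9,0,0,0,0.095]
  ]
}}

```text
t: 2.33
eef_pos: [502.0, 229.5, 404.4]
tcp_rot: [-3.142, 0.0, 0.701]
ft_force: [0.3, 0.4, 0.0]
opening: 1.001
```

{"op": "apply_moves", "data": {
  "commands": [
    [0,0,-6.9,0,0,0,0.095],
    [0,0,-6.9,0,0,0,0.095],
    [0,0,-6.9,0,0,0,0.095],
    [0,0,-6.9,0,0,0,0.095],
    [0,0,-6.9,0,0,0,0.095]
  ]
}}

```text
t: 2.75
eef_pos: [502.3, 227.5, 404.6]
tcp_rot: [-3.142, 0.0, 1.301]
ft_force: [0.3, 0.6, 0.6]
opening: 0.998
```

{"op": "apply_moves", "data": {
  "commands": [
    [0,0,-6.9,0,0,0,0.095],
    [0,0,-6.9,0,0,0,0.095],
    [0,0,-6.9,0,0,0,0.095],
    [0,0,-6.9,0,0,0,0.095],
    [0,0,-6.9,0,0,0,0.095]
  ]
}}

```text
t: 3.17
eef_pos: [502.3, 227.5, 404.6]
tcp_rot: [-3.141, 0.0, 1.903]
ft_force: [0.2, -0.8, 0.4]
opening: 1.001
```

{"op": "apply_moves", "data": {
  "commands": [
    [0,0,-6.9,0,0,0,0.095],
    [0,0,-6.2,0,0,0,0.095],
    [0,0,0,0,0,0,0.095],
    [0,0,0,0,0,0,0.095]
  ]
}}

```text
t: 3.5
eef_pos: [502.3, 227.5, 404.6]
tcp_rot: [-3.141, 0.0, 2.122]
ft_force: [0.0, 0.0, -0.8]
opening: 0.997
```

```bash
python3 - <<'E'
from h import *
r=cam("wrist"); im=r['color'][:,:,::-1].copy()
for p in proj(r,[[502,227,133]]): cv2.drawMarker(im,tuple(int(v) for v in p),(0,0,255),0,10,1); print(p)
cv2.imwrite("pics/w0.png",im)
E
```

```text
[254.82980219 196.85070351]
```

View pics/w0.png

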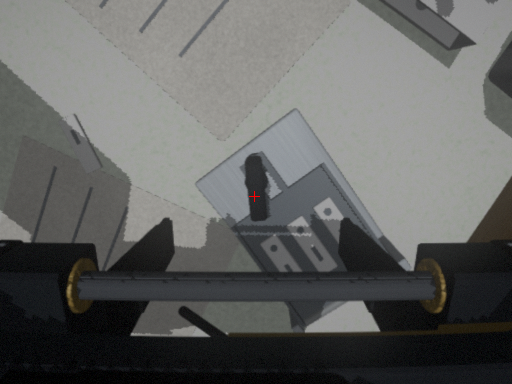

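The wrist view shows the bar upright between the fingers, from about (254,153) to (262,220). The front edge of the base runs (197,183) to (297,109). I'll measure the bar and cassette directions by mask.

```bash
python3 - <<'E'
from h import *
r=cam("wrist"); g=r['color'].max(2)
m=(g<50).astype(np.uint8); w=np.zeros_like(m); w[140:232,235:280]=m[140:232,235:280]
n,l,st,ce=cv2.connectedComponentsWithStats(w); i=1+st[1:,4].argmax(); print(st[i])
(c,s,a)=cv2.minAreaRect(np.argwhere(l==i)[:,::-1].astype(np.float32))
bx=cv2.boxPoints((c,s,a)); print(c,s,a)
P=cast(r,bx,133); e=[P[1]-P[0],P[2]-P[1]]; e=max(e,key=np.linalg.norm)
print("bar yaw",np.arctan2(e[1],e[0])%np.pi,"centre",P.mean(0),np.linalg.norm(P[1]-P[0]),np.linalg.norm(P[2]-P[1]))
F=cast(r,[[197,183],[297,109]],10); d=F[1]-F[0]; print("front edge yaw",np.arctan2(d[1],d[0])%np.pi,np.linalg.norm(d))
E
```

```text
[246 165  21  56 690]
(256.0, 192.5) (55.0, 20.0) 90.0
bar yaw 2.1303244414528004 centre [501.19315741 230.16411038 133.        ] 15.850347683522312 46.57028522778567
front edge yaw 1.1871372427572666 145.57821822017004
```

{"op": "apply_moves", "data": {
  "commands": [
    [0,0,0,0,0,0.03,0.095],
    [0,0,0,0,0,0.03,0.095],
    [0,0,0,0,0,0.03,0.08],
    [0,0,0,0,0,0.025,0.06],
    [0,0,0,0,0,0,0.04]
  ]
}}

```text
t: 4.02
eef_pos: [501.6, 227.2, 285.7]
tcp_rot: [-3.135, -0.002, 2.123]
ft_force: [-1.8, -0.7, -0.0]
opening: 0.844
```

{"op": "apply_moves", "data": {
  "commands": [
    [0,0,0,0,0,0,0.03],
    [0,0,0,0,0,0,0.02],
    [0,0,0,0,0,0,0.006],
    [0,0,0,0,0,0,0.006],
    [0,0,0,0,0,0,0.006]
  ]
}}

```text
t: 4.43
eef_pos: [502.4, 227.6, 290.9]
tcp_rot: [3.14, 0.001, 2.125]
ft_force: [-0.2, 0.3, 0.7]
opening: 0.496
```

{"op": "apply_moves", "data": {
  "commands": [
    [0,0,0,0,0,0,0.006],
    [0,0,0,0,0,0,0.006],
    [0,0,0,0,0,0,0.006]
  ]
}}

```text
t: 4.68
eef_pos: [502.3, 227.5, 289.9]
tcp_rot: [3.141, 0.0, 2.126]
ft_force: [0.6, -0.5, 0.3]
opening: 0.288
```

{"op": "apply_moves", "data": {
  "commands": [
    [0,0,0,0,0,0,0.006],
    [0,0,0,0,0,0,0.006],
    [0,0,0,0,0,0,0.006],
    [0,0,0,0,0,0,0.006]
  ]
}}

```text
t: 5.02
eef_pos: [502.2, 227.6, 289.7]
tcp_rot: [-3.141, -0.0, 2.126]
ft_force: [-2.0, 2.5, 1.3]
opening: 0.143
```

Gripped (13.6 mm). Turning clockwise 53.8° (positive about tool z).

{"op": "apply_moves", "data": {
  "commands": [
    [0,0,2,0,0,0,0.006],
    [0,0,3,0,0,0,0.006],
    [0,0,3,0,0,0,0.006],
    [0,0,3,0,0,0,0.006],
    [0,0,3,0,0,0,0.006]
  ]
}}

```text
t: 5.43
eef_pos: [502.0, 227.6, 289.7]
tcp_rot: [-3.141, -0.0, 1.879]
ft_force: [-3.1, 2.4, 2.1]
opening: 0.149
```

{"op": "apply_moves", "data": {
  "commands": [
    [0,0,4,0,0,0,0.006],
    [0,0,4,0,0,0,0.006],
    [0,0,4,0,0,0,0.006],
    [0,0,4,0,0,0,0.006]
  ]
}}

```text
t: 5.77
eef_pos: [501.8, 227.6, 289.7]
tcp_rot: [-3.14, 0.0, 1.599]
ft_force: [-5.2, 1.7, 3.0]
opening: 0.145
```

{"op": "apply_moves", "data": {
  "commands": [
    [0,0,4,0,0,0,0.006],
    [0,0,4,0,0,0,0.006],
    [0,0,4,0,0,0,0.006],
    [0,0,4,0,0,0,0.006]
  ]
}}

```text
t: 6.1
eef_pos: [501.6, 227.6, 289.7]
tcp_rot: [-3.14, 0.001, 1.319]
ft_force: [-5.9, 3.1, 4.6]
opening: 0.143
```

{"op": "apply_moves", "data": {
  "commands": [
    [0,0,4,0,0,0,0.006],
    [0,0,3.8,0,0,0,0.006],
    [0,0,0,0,0,0,0.006],
    [0,0,0,0,0,0,0.006],
    [0,0,0,0,0,0,0.006]
  ]
}}

```text
t: 6.52
eef_pos: [501.5, 227.6, 289.7]
tcp_rot: [-3.139, 0.001, 1.186]
ft_force: [-7.4, 2.9, 3.9]
opening: 0.143
```

Now release, rise and look.

{"op": "apply_moves", "data": {
  "commands": [
    [0,0,0,0,0,0,0.06],
    [0,0,0,0,0,0,0.06],
    [0,0,0,0,0,0,0.06],
    [0,0,0,0,0,0,0.06],
    [0,0,0,0,0,0,0.06]
  ]
}}

```text
t: 6.93
eef_pos: [502.4, 227.4, 289.7]
tcp_rot: [3.141, 0.0, 1.186]
ft_force: [0.7, 0.3, -0.0]
opening: 0.443
```

{"op": "apply_moves", "data": {
  "commands": [
    [0,0,0,0,0,0,0.06],
    [0,0,0,0,0,-0.03,0.06],
    [0,0,0,0,0,-0.04,0.06],
    [0,0,0,0,0,-0.04,0.06],
    [0,0,0,0,0,0,0.06]
  ]
}}

```text
t: 7.35
eef_pos: [502.8, 227.7, 406.6]
tcp_rot: [3.134, -0.007, 1.187]
ft_force: [-0.1, -0.5, -0.1]
opening: 0.63
```

```bash
python3 - <<'E'
from h import *
r=cam("wrist"); s=cam("side")
cv2.imwrite("pics/w1.png",r['color'][:,:,::-1])
cv2.imwrite("pics/s1.png",cv2.resize(s['color'][110:290,190:350,::-1],None,fx=3.3,fy=3.3,interpolation=cv2.INTER_CUBIC))
E
```

```text
(no output)
```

View pics/w1.png

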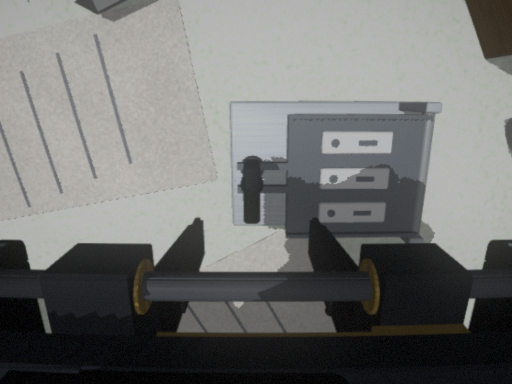

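View pics/s1.png

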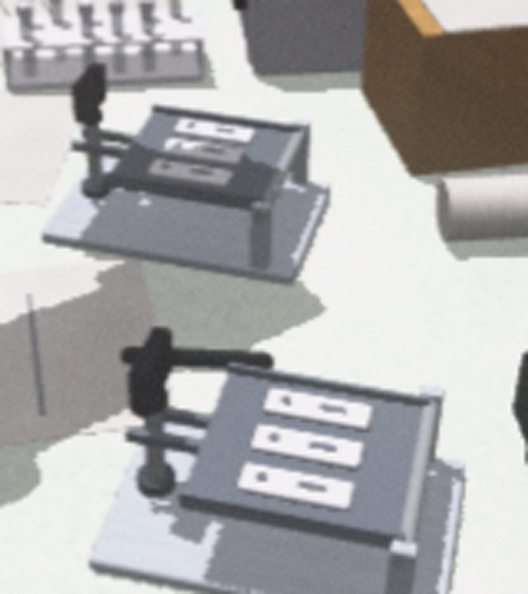

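The platform looks level: in the wrist view the bar (253,155)–(251,222) is parallel to the base's front edge (231,103)–(233,225). The other stand is unchanged in the side view. I'll check the numbers, with the bar yaw from a mask and the edge heights triangulated from wrist and side views.

```bash
python3 - <<'E'
from h import *
r=cam("wrist"); s=cam("side"); g=r['color'].max(2)
w=np.zeros(g.shape,np.uint8); w[150:226,240:264]=g[150:226,240:264]<40
pts=np.argwhere(w)[:,::-1].astype(np.float32)
rows=[(pts[pts[:,1]==v,0].min()+pts[pts[:,1]==v,0].max())/2 for v in (192,198,204,210,216)]; print(rows)
vx,vy,x0,y0=cv2.fitLine(pts,cv2.DIST_L2,0,.01,.01).ravel()
P=cast(r,[[x0-25*vx,y0-25*vy],[x0+25*vx,y0+25*vy]],133); d=P[1]-P[0]; print("bar yaw",np.arctan2(d[1],d[0])%np.pi)
F=cast(r,[[231,103],[233,225]],10); d=F[1]-F[0]; print("base edge yaw",np.arctan2(d[1],d[0])%np.pi)
def tri(a,b):
    b=[190+(b[0]+.5)/3.3-.5,110+(b[1]+.5)/3.3-.5]
    A=[cast(r,[a],0)[0]-r['eye'],cast(s,[b],0)[0]-s['eye']]; u,v=[q/np.linalg.norm(q) for q in A]
    t=np.linalg.lstsq(np.c_[u,-v],s['eye']-r['eye'],rcond=None)[0]
    p,q=r['eye']+t[0]*u,s['eye']+t[1]*v; return (p+q)/2,np.linalg.norm(p-q)
for a,b in [((289,115),(155,108)),((286,235),(115,180)),((428,115),(300,126)),((418,234),(266,203))]: print(tri(a,b))
E
```

```text
Traceback (most recent call last):
ValueError: zero-size array to reduction operation minimum which has no identity
```

```bash
python3 - <<'E'
from h import *
r=cam("wrist"); s=cam("side"); g=r['color'].max(2)
print(g[200,236:270],g[215,236:270],env.state()['eef_pos'])
w=np.zeros(g.shape,np.uint8); w[194:218,238:266]=g[194:218,238:266]<75
C=[]
for v in range(194,218):
    u=np.flatnonzero(w[v])
    if len(u)>5: C.append([(u[0]+u[-1])/2,v])
vx,vy,x0,y0=cv2.fitLine(np.array(C,np.float32),cv2.DIST_HUBER,0,.01,.01).ravel(); print(len(C),vx,vy)
P=cast(r,[[x0-25*vx,y0-25*vy],[x0+25*vx,y0+25*vy]],133); d=P[1]-P[0]; print("bar yaw",np.arctan2(d[1],d[0])%np.pi)
F=cast(r,[[231,103],[233,225]],10); d=F[1]-F[0]; print("base edge yaw",np.arctan2(d[1],d[0])%np.pi)
def tri(a,b):
    b=[190+(b[0]+.5)/3.3-.5,110+(b[1]+.5)/3.3-.5]
    A=[cast(r,[a],0)[0]-r['eye'],cast(s,[b],0)[0]-s['eye']]; u,v=[q/np.linalg.norm(q) for q in A]
    t=np.linalg.lstsq(np.c_[u,-v],s['eye']-r['eye'],rcond=None)[0]
    p,q=r['eye']+t[0]*u,s['eye']+t[1]*v; return (p+q)/2,np.linalg.norm(p-q)
for a,b in [((289,115),(155,108)),((286,235),(115,180)),((428,115),(300,126)),((418,234),(266,203))]: print(tri(a,b))
E
```

```text
[159 170 177 176 174 174 175 174 174 170 132  72  56  52  51  50  53  51
  55  52  50  50  50  52  49  47  50  56  87 106 105 108 110 106] [148 162 169 170 168 168 169 167 168 165 137  86  57  54  53  54  51  53
  53  56  53  52  52  49  48  50  51  65  92 106 107 107 107 105] [502.22318126 227.46902863 398.30508877]
24 0.005947392 0.9999823
bar yaw 1.1915060151660135
base edge yaw 1.1832225093142512
(array([555.81223542, 273.44466422,  70.72843807]), np.float64(6.392496229529615))
(array([513.213987  , 159.58165829,  67.56268968]), np.float64(12.068127218583655))
(array([682.15695201, 224.82813345,  70.24844535]), np.float64(11.865228194094149))
(array([639.73405569, 108.1544962 ,  69.01652379]), np.float64(5.853173861380993))
```

```bash
python3 -c "
from cell import env
print(env.state()['t'],env.state()['ft_force'],env.job_done())"
```

```text
the job is handed in; nothing more can be done
7.65 [0.09705414 0.05541969 0.15605723] None
```

The left stand was the sloping one. I gripped its wing knob, turned it about 54° clockwise, let go and rose clear, then handed the job in at 7.65 s with no contact force on the gripper.

- **Knob angle:** the bar's final yaw is 1.19 rad, against 1.183–1.188 rad for the hinge and base edge. That leaves about 0.002 rad of platform tilt.
- **Platform height:** triangulating from the wrist and side views put the free edge at about 69.1 mm and the hinge edge at about 69.6 mm, so level. This check is rough: the sight lines missed each other by 6–12 mm. It agrees with the knob angle.
- **Other stand:** I did not touch it, and it looked unchanged in the side view.

One check script crashed because its dark-pixel threshold was too low, and I reran it with a higher one.

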